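# Index the sample wheel and hold the hardness pen on the dot

## Task

Turn the sample wheel one click, whichever way is needed, so that the puck with the yellow dot clicks in at the red pointer. Then take the orange hardness pen out of its stand and hold it upright with its brass tip on the yellow dot, pressing gently so that the sprung tip sinks about half way in. Finish while holding it there, still gripped and still pressing; keep the pucks in their nests and leave the other things on the table alone.

Things in the scene. Friction and masses are not known exactly. Their poses are not given: they have to be found in the camera images.
- stage: White round foot of the sample stage, 250 mm across, 18 mm high, fixed. Origin on its underside at the wheel's axis, z up. A red pointer (36 mm high, reaching 147 mm out from the axis) stands on its own -x side. The metal wheel on it is 220 mm across, its top 36 mm above the table, with six nests (three steel pins each, 6 mm high) 85 mm from the axis.
- wheel (a joint): Wheel angle (rad), positive counterclockwise from above; starts at 0. Detents at -1.047, 0, +1.047; end stops at -1.15, +1.15. Turning takes at most about 0.2 N m; let go near a detent it pulls itself in. At 0 the white-dotted puck is at the pointer, the yellow and blue ones 60 degrees either side (which is where varies).
- wheel_knob (a point): Centre of the blue bar grip on the wheel's axis, turns with the wheel. The bar is 64 mm long (along the point's x, which lies along the stage's x at joint 0), 14 mm wide (y) and 34 mm high; its top is 89 mm and its underside 55 mm above the table. The point is 72 mm above the table.
- station (a point): Fixed point of the stage at the red pointer, 85 mm from the wheel's axis towards the pointer (stage -x), 50 mm above the table: the middle of the top face of a puck that is clicked in at the pointer.
- yellow_puck: Black loose puck with a yellow dot, 36 mm across and 14 mm high, 45 g, in a nest of the wheel (about 1 mm play). Origin at the centre of its underside, z up.
- yellow_puck_dot (a point): Middle of the yellow dot (12 mm across), the centre of the yellow puck's top face; 50 mm above the table.
- blue_puck: Same puck with a blue dot, in the other side nest. Origin under its centre.
- white_puck: Same puck with a white dot, in the nest that is at the pointer at the start. Origin under its centre.
- stand: Pen stand fixed to the table: dark steel foot 72 mm across and 10 mm high with an upright aluminium tube, 44 mm outside, 27 mm bore, its rim 85 mm above the table. Origin under its centre. It may stand left or right of the wheel.
- pen: Hardness pen, about 120 g, upright in the stand, tip down. Origin at the centre of the underside of its black collar (44 mm across, 6 mm high), which rests on the stand's rim; z up along the pen. Orange handle: 24 x 24 mm square, sides along the pen's x and y, from 6 to 85 mm above the origin (small cap to 89 mm); grip it about 55 mm above the origin.
- plunger (a joint): How far the sprung brass tip is pushed into the pen (m): 0 is fully out, 0.012 fully in. The spring pushes with 0.5 N when out and 0.35 N more per mm (2.6 N half way).
- pen_tip (a point): End of the rounded brass tip (8 mm across), 66 mm below the pen's origin when fully out; moves with the tip. The steel nose around it, 24 mm across, ends 50 mm below the origin. Lift the pen 75 mm or more to clear the stand.
- spare_puck: Pale wooden puck with a green dot, 36 x 14 mm, lying loose on the table; leave it alone. Origin under its centre.
- jar: Amber jar with white lid, 64 mm across and 100 mm high, on the other side of the wheel from the stand; leave it alone. Origin under its centre.
- petri_dish: Glass dish, 90 mm across, 14 mm high; leave it alone. Origin under its centre.
- brush: Small brush, 170 mm long, lying flat; leave it alone. Origin under it.
- loupe: Black eyepiece loupe, 40 mm across, 35 mm high; leave it alone. Origin under its centre.
Things that resemble listed ones, but are neither listed nor needed, are in the scene too. Of the things like the pen, leave any that is purple; of the rest the larger one is meant. Several things have the shape of the stand; the one meant has the colours described above.

How it is judged:
By the outcome, as a careful person would: the job done as asked, in the order asked, and still so for the second after the job is handed in, while the arm keeps its last pose, push and grip.
It also fails if it takes over 48 s, if anything falls off the work surface, if the arm or the gripper's body presses on something with over 40 N, if the wrist force passes 120 N, or if a joint passes its speed limit or range.

## Robot

A 6-joint arm with a two-finger parallel gripper is mounted at the origin on the work surface. World frame = base frame: x ahead of the robot, y to its left, z up, the work surface at z = 0. Lengths are in m, angles in rad, forces in N, time in s.
With the tool pointing down it reaches from about 0.3 to 0.875 m from the base axis. Payload 6.4 kg.
Tool frame: the origin (TCP) lies between the finger pads; the fingertips stand 25 mm ahead of it and the grasp point (between the pads) lies 6 mm ahead of it; z points along the fingers, y is the line along which they close (so a half turn about z gives the same grasp; the last joint's range is limited). The gripper opens to 85 mm and grips with 20 to 120 N. Pads are 22 mm wide; open, the fingers measure 114 mm over their backs; the gripper's body (76 mm by 85 mm) begins 54 mm behind the grasp point. The pads swing forward as they close: fully open they stand 13 mm farther back than shut.
Start: joints at [1.142, 0.181, 1.607, -0, 1.354, -0.206], TCP at [0.127, 0.561, 0.256] pointing down, gripper open.
Joint ranges: [-2.99, 2.99], [-0.89, 2.07], [0.3, 2.58], [-1.14, 4.28], [0, 2.63], [-3.12, 3.12]. Speed limits (rad/s): [2.57, 2.57, 3.01, 3.14, 3.14, 3.14].

## Interface

Orientations are given as a unit quaternion [w, x, y, z].
In Python, from bench import ctrl gives the robot as it stands.
- The arm moves only by the tool servo_tool, never from a script. Its argument "series" is text: rows parted by semicolons, each of 7 numbers parted by spaces: the gripper command: -1 is fully open, 1 is shut, values between are in proportion, then the shift along the tool's x, y, z in m, then the turn, a rotation vector about the tool's x, y, z in degrees. A call has 1 to 12 rows; each row is the pose to reach, as a shift and turn from the pose commanded when the call began, along the tool's axes at that moment; what a row does not reach only later rows make up. A row lasts 1/12 s, in which the tool goes at most 41.7 mm and 7.16 degrees, less where a joint would pass 70% of its speed; a pose out of reach is approached as far as the arm can. A call with a gripper value outside its range is refused whole. The fingers move at their own pace and stop on an object; the grip force is fixed at half the most. Time passes only in rows, so rows that repeat a pose let the fingers close. It gives the time, the measured TCP pose, the force, the opening and the grip force at its end, in the units of the state.
- ctrl.get_obs(): the state, without advancing time (a new reading comes with each control period).
- ctrl.camera(name): name is "side" or "top"; returns a dict with "img" (420x560x3 uint8, red, green, blue), "z_map" (420x560 float32, m along the optical axis (not along the pixel's ray), 0 where there is no reading), "fovy" (degrees; the focal length in pixels is half the picture's height over the tangent of half this angle, whatever the lens; pixels are square), "cx", "cy" (the principal point, pixels), "extrinsics" (4x4, takes a point from camera to world coordinates). Camera axes: x right, y down, z forward; pixel columns grow to the right and rows downward; lengths in m; the calibration is good to about 2 mm. A picture is of the moment at which its call begins.
- ctrl.hand_in(): hands the job in; it is judged then, once.
The state is a dict: "time_s": time; "q": joint angles; "dq": joint speeds; "joint_efforts": joint torques, N m; "eef_pos": TCP position; "eef_rot": TCP orientation; "wrist_force": force on the tool from outside, world axes, zero at the start; "torque": the same for the moment, N m; "opening": opening from 0.0 (shut) to 1.0 (fully open); "grasp_force": force on a finger pad.
Only numpy, scipy, OpenCV 4.12 (cv2) and the standard library are available. Lean on these libraries where they do the work, as an engineer would, in place of code of your own. Each camera call takes 0.05 s, during which the arm holds its last target. There are 200 camera calls.

## Working session

There is one attempt and no reset: what is moved stays moved. The work goes in short steps, Python scripts to look and compute and a tool call to move; the robot and the scene stay as the last step left them, time stands still between calls to the robot, and variables do not carry over. Pictures are saved under pics/ and viewed, at most 10 in all, crops included, and the job is handed in when it is done.

Besides the shell and the picture viewer there is one more tool, called after ">>>" as name(argument=value, ...) on one line, values as JSON. servo_tool: Moves the arm, as the interface text tells. Its arguments: {"type":"object","properties":{"series":{"type":"string"}},"required":["series"]}

```bash
mkdir -p pics
cat > h.py <<'E'
import numpy as np,cv2
from bench import ctrl
def cam(n):
    c=ctrl.camera(n); h=c["img"].shape[0]; c["f"]=h/2/np.tan(np.radians(c["fovy"])/2); return c
def save(c,p): cv2.imwrite("pics/"+p,c["img"][:,:,::-1])
def ray(c,u,v):
    E=np.array(c["extrinsics"]); d=E[:3,:3]@np.array([(u-c["cx"])/c["f"],(v-c["cy"])/c["f"],1]); return E[:3,3],d
def onz(c,u,v,z):
    o,d=ray(c,u,v); return o+d*(z-o[2])/d[2]
def zpt(c,u,v):
    o,d=ray(c,u,v); return o+d*c["z_map"][int(round(v)),int(round(u))]
E
python3 - <<'E'
from h import *
for n in("top","side"):
    c=cam(n);save(c,n+"0.png");print(n,c["f"],c["cx"],c["cy"],np.round(c["extrinsics"],3).tolist(),{k:v for k,v in c.items() if k not in("img","z_map","extrinsics")})
o=ctrl.get_obs();print({k:np.round(v,3).tolist() for k,v in o.items()})
E
```

```text
top 530.6331363219745 278.71292772743794 209.2732506790253 [[0.016, -0.995, 0.097, 0.395], [-1.0, -0.018, -0.023, 0.089], [0.025, -0.097, -0.995, 1.558], [0.0, 0.0, 0.0, 1.0]] {'fovy': 43.182726437234344, 'cx': 278.71292772743794, 'cy': 209.2732506790253, 'f': np.float64(530.6331363219745)}
side 380.1170125342518 275.4667653964901 208.95311144341989 [[0.765, -0.357, 0.536, 0.087], [-0.645, -0.433, 0.63, -0.455], [0.007, -0.827, -0.562, 0.571], [0.0, 0.0, 0.0, 1.0]] {'fovy': 57.83791717630208, 'cx': 275.4667653964901, 'cy': 208.95311144341989, 'f': np.float64(380.1170125342518)}
{'time_s': 0.1, 'q': [1.142, 0.181, 1.608, -0.0, 1.354, -0.206], 'dq': [0.001, -0.003, -0.004, 0.0, -0.0, 0.0], 'joint_efforts': [0.001, -44.588, -35.224, -0.0, 0.004, 0.0], 'eef_pos': [0.127, 0.56, 0.255], 'eef_rot': [-0.0, 0.111, 0.994, -0.001], 'wrist_force': [-0.369, 0.577, -0.329], 'torque': [-0.01, 0.02, -0.071], 'grasp_force': 0.0, 'opening': 1.004}
```

View pics/top0.png

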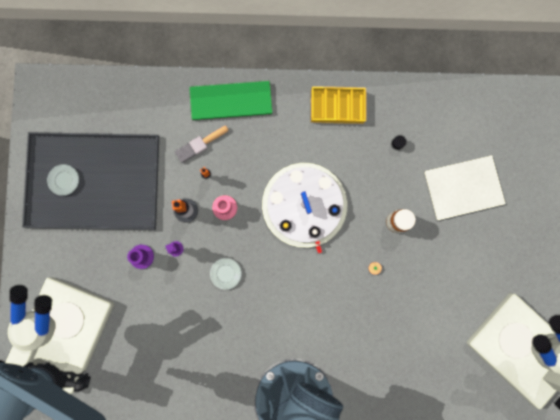

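View pics/side0.png

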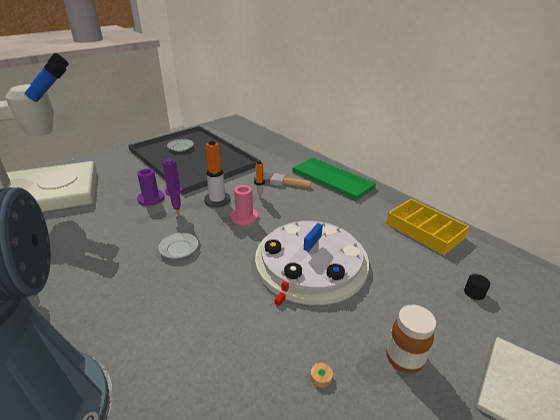

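The top view shows the wheel at (304,205) and the red pointer at (318,246). The white dot is at (315,232), yellow at (286,225) and blue at (335,210). The large orange pen is in the grey stand at (182,207), with the small decoy pen at (205,173). The yellow puck has to turn counterclockwise, +60°. Next I'll measure.

```bash
cat >> h.py <<'E'
def cloud(c):
    v,u=np.mgrid[:420,:560]; z=c["z_map"]; P=np.stack([(u-c["cx"])/c["f"]*z,(v-c["cy"])/c["f"]*z,z],-1)
    E=np.array(c["extrinsics"]); return P@E[:3,:3].T+E[:3,3]
def hsv(c): return cv2.cvtColor(c["img"],cv2.COLOR_RGB2HSV)
def mask(c,lo,hi): return cv2.inRange(hsv(c),np.array(lo),np.array(hi))
def blobs(m,n=8):
    k,l,s,ce=cv2.connectedComponentsWithStats(m); return [(s[i,4],ce[i],l==i) for i in range(1,k) if s[i,4]>=n]
E
python3 - <<'E'
from h import *
C={n:cam(n) for n in("top","side")}
for n,c in C.items():
    P=cloud(c)
    print("==",n)
    for nm,lo,hi,z in(("yellow",(22,120,120),(33,255,255),.05),("blue",(105,130,60),(125,255,255),None),("red",(0,200,120),(4,255,255),None),("orange",(5,190,60),(14,255,255),None)):
        for a,ce,m in blobs(mask(c,lo,hi)):
            p=P[m]; q=onz(c,*ce,z or .05)
            print(nm,a,ce.round(1),"cloud med",np.median(p,0).round(3),"min",p.min(0).round(3),"max",p.max(0).round(3),"onz.05",q.round(4))
    # stage foot rim: white-ish points
    w=(P[...,2]>.030)&(P[...,2]<.041)&(P[...,0]>.35)&(P[...,0]<.75)&(abs(P[...,1]-.03)<.16)
    p=P[w][:,:2]; 
    if len(p): print("wheel top plane",len(p),cv2.minEnclosingCircle(p.astype(np.float32)))
    for nm,zl,zh in(("collar",.082,.094),("handletop",.16,.18)):
        w=(P[...,2]>zl)&(P[...,2]<zh)&(abs(P[...,1]-.35)<.12)&(abs(P[...,0]-.55)<.12)&(c["z_map"]>0); p=P[w]
        if len(p): print(nm,len(p),p.mean(0).round(4),p.min(0).round(4),p.max(0).round(4))
    o,d=ray(c,0,0)
    x0,y0,x1,y1=(150,140,350,270) if n=="top" else (180,120,400,320)
    cv2.imwrite(f"pics/{n}1.png",cv2.resize(c["img"][y0:y1,x0:x1,::-1],None,fx=4 if n=="top" else 2.9,fy=4 if n=="top" else 2.9,interpolation=cv2.INTER_CUBIC))
E
```

```text
== top
yellow 1931 [338.1 104.4] cloud med [ 0.866 -0.118  0.006] min [ 0.395 -0.204 -0.008] max [0.926 0.089 1.558] onz.05 [ 0.8537 -0.1154  0.05  ]
yellow 24 [285.3 225. ] cloud med [0.498 0.034 0.049] min [0.492 0.026 0.045] max [0.504 0.04  0.056] onz.05 [0.4981 0.0336 0.05  ]
blue 86 [306.  202.3] cloud med [ 0.558 -0.022  0.089] min [ 0.395 -0.033  0.081] max [0.589 0.089 1.558] onz.05 [ 0.5642 -0.0247  0.05  ]
blue 29 [334.3 209.6] cloud med [ 0.544 -0.106  0.051] min [ 0.538 -0.114  0.041] max [ 0.552 -0.099  0.059] onz.05 [ 0.5448 -0.1061  0.05  ]
blue 254 [ 17.1 311.8] cloud med [0.271 0.65  0.319] min [0.243 0.089 0.294] max [0.395 0.674 1.558] onz.05 [0.2439 0.7732 0.05  ]
blue 266 [ 41.6 322.9] cloud med [0.247 0.595 0.317] min [0.218 0.575 0.279] max [0.274 0.613 0.351] onz.05 [0.2148 0.7042 0.05  ]
blue 16 [558.2 336.1] cloud med [ 0.234 -0.592  0.326] min [ 0.222 -0.603  0.307] max [ 0.242 -0.58   0.341] onz.05 [ 0.1972 -0.7433  0.05  ]
blue 159 [548.8 357.3] cloud med [ 0.184 -0.572  0.319] min [ 0.162 -0.597  0.292] max [ 0.208 -0.541  0.352] onz.05 [ 0.1382 -0.7145
[... 1752 characters left out ...]
 [0.6671 0.2996 0.05  ]
orange 23 [396.3 328.8] cloud med [ 0.491 -0.28   0.075] min [ 0.488 -0.285  0.068] max [ 0.495 -0.275  0.079] onz.05 [ 0.511  -0.2715  0.05  ]
orange 8 [421.2 351.8] cloud med [ 0.5   -0.325  0.057] min [ 0.494 -0.327  0.054] max [ 0.503 -0.322  0.058] onz.05 [ 0.504 -0.323  0.05 ]
orange 75 [402.1 366.8] cloud med [ 0.486 -0.31   0.008] min [ 0.481 -0.328  0.003] max [ 0.509 -0.278  0.013] onz.05 [ 0.4584 -0.3191  0.05  ]
wheel top plane 4373 ((0.5569102168083191, 0.028844181448221207), 0.16180981695652008)
collar 141 [0.5441 0.3009 0.0887] [0.4302 0.2303 0.0822] [0.6458 0.3377 0.0938]
handletop 84 [0.5338 0.3178 0.1682] [0.5227 0.3072 0.1601] [0.5497 0.3356 0.1747]
```

View pics/top1.png

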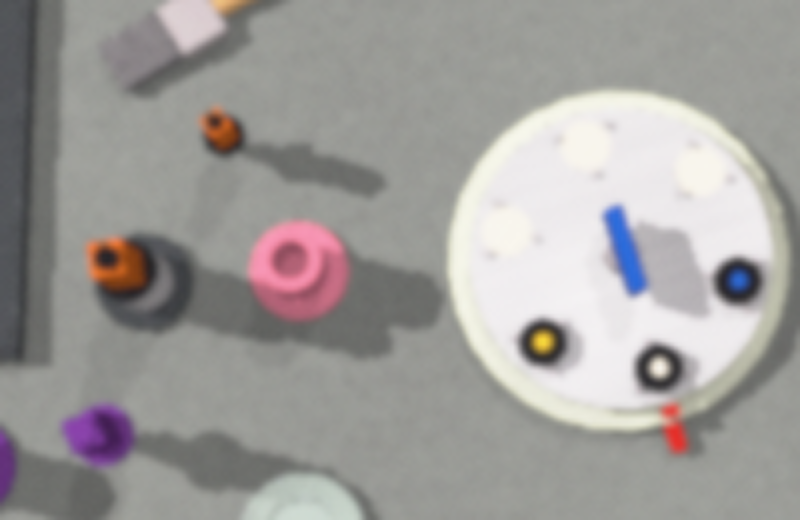

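View pics/side1.png

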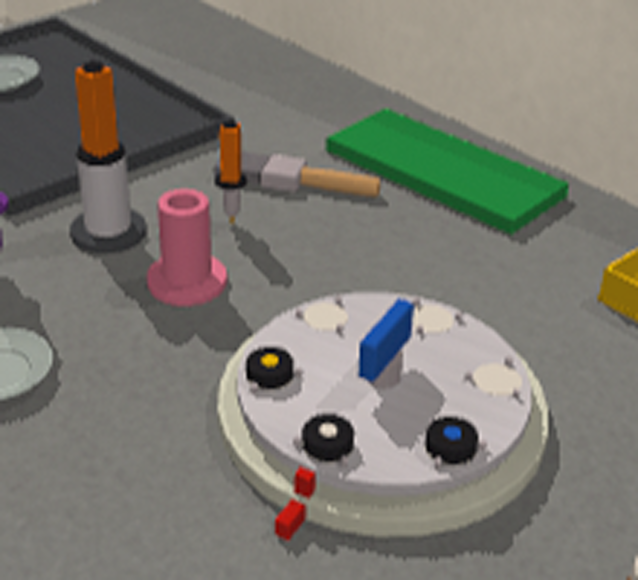

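The crops confirm the layout: yellow is left of the pointer, and the pen is square-handled in the aluminium tube. Now I'll get the handle yaw and the move to the knob.

```bash
cat > rel.py <<'E'
from h import *
from scipy.spatial.transform import Rotation as R
def rel(p,yaw=None):
    """shift in tool axes to world p; yaw=wanted world angle (deg) of the tool's y line"""
    o=ctrl.get_obs(); r=R.from_quat(np.roll(o["eef_rot"],-1)); M=r.as_matrix()
    print("eef",o["eef_pos"].round(4),"shift",(M.T@(np.array(p)-o["eef_pos"])).round(4),"tooly",np.degrees(np.arctan2(M[1,1],M[0,1])).round(1),"z",M[:,2].round(3),"q6",o["q"][5])
    if yaw is not None:
        cur=np.degrees(np.arctan2(M[1,1],M[0,1])); d=(yaw-cur+90)%180-90
        print("turn about tool z (or +-180):",-round(d,1), (r.inv()*R.from_rotvec([0,0,d],degrees=True)*R.from_matrix(np.column_stack([[M[0,0],M[1,0],0]/np.hypot(*M[:2,0]),np.cross([0,0,-1],[M[0,0],M[1,0],0]/np.hypot(*M[:2,0])),[0,0,-1]]))).as_rotvec(degrees=True).round(2))
E
python3 - <<'E'
from rel import *
for n in("side","top"):
    c=cam(n);P=cloud(c)
    for a,ce,m in blobs(mask(c,(5,150,40),(14,255,255)),60):
        p=P[m];p=p[(p[:,2]>.1)&(p[:,2]<.17)&(abs(p[:,1]-.32)<.03)&(abs(p[:,0]-.537)<.03)]
        if len(p)>40:
            print(n,len(p),cv2.minAreaRect(p[:,:2].astype(np.float32)*1000))
            h,xe,ye=np.histogram2d(p[:,0]*1000,p[:,1]*1000,bins=[np.arange(518,556,3),np.arange(302,342,3)])
            print(xe[0],ye[0]);print(h.astype(int))
    b=[m for a,ce,m in blobs(mask(c,(105,130,60),(125,255,255)),60)]
    for m in b:
        p=P[m];p=p[(p[:,2]>.084)&(p[:,2]<.095)&(abs(p[:,0]-.56)<.05)]
        if len(p)>10: print(n,"bar",len(p),cv2.minAreaRect(p[:,:2].astype(np.float32)*1000))
rel([.560,-.0235,.16],18.3+90)
E
```

```text
side 316 ((536.0955200195312, 321.2348327636719), (25.45836639404297, 25.970550537109375), 9.359033584594727)
518 302
[[ 0  0  0  0  0  0  0  0  0  0  0  0  0]
 [ 0  0  0  0  0  0  3  3  3  7  0  0  0]
 [ 0  0  7 10 14 14 15 16 12 12  3  0  0]
 [ 0  1 11 12  9  4  4  1  0  0  0  0  0]
 [ 0  0 13 12  0  0  0  0  0  0  1  0  0]
 [ 0  0  8 17  0  0  0  0  0  0  0  0  0]
 [ 0  0  7 14  0  0  0  0  0  0  0  0  0]
 [ 0  0  1 18  3  0  0  0  0  0  0  0  0]
 [ 0  0  1 15  7  1  0  0  0  0  0  0  0]
 [ 0  0  2 17  9  1  0  0  0  0  0  0  0]
 [ 0  0  0  4  4  0  0  0  0  0  0  0  0]
 [ 0  0  0  0  0  0  0  0  0  0  0  0  0]]
side bar 126 ((556.4109497070312, -26.385038375854492), (61.031864166259766, 12.659605026245117), 17.393566131591797)
top 84 ((539.2011108398438, 323.3720703125), (24.38193130493164, 22.913637161254883), 8.661537170410156)
518 302
[[0 0 0 0 0 0 0 0 0 0 0 0 0]
 [0 0 0 0 0 0 0 0 0 0 0 0 0]
 [0 0 0 0 0 0 0 1 2 4 1 0 0]
 [0 0 0 4 6 4 4 3 2 0 1 0 0]
 [0 0 0 5 1 2 0 0 0 0 1 0 0]
 [0 0 0 4 1 0 0 0 1 1 0 0 0]
 [0 0 0 4 0 0 0 0 0 0 0 0 0]
 [0 0 0 4 1 0 0 0 0 0 1 0 0]
 [0 0 0 3 3 1 0 0 0 0 0 0 0]
 [0 0 0 0 3 1 1 0 0 2 1 0 0]
 [0 0 0 0 6 1 1 0 0 0 1 0 0]
 [0 0 0 0 2 0 0 0 0 0 0 0 0]]
top bar 76 ((560.7393798828125, -21.668100357055664), (58.491783142089844, 11.768640518188477), 20.25567626953125)
eef [0.127  0.5607 0.256 ] shift [-0.5514 -0.474   0.0962] tooly 77.2 z [-0.    -0.001 -1.   ] q6 -0.20632838294366695
turn about tool z (or +-180): -31.1 [-3.000e-02 -1.000e-02 -3.106e+01]
```

>>> servo_tool(series="0 -0.551 -0.474 0.056 0 0 148.9;0 -0.551 -0.474 0.056 0 0 148.9;0 -0.551 -0.474 0.056 0 0 148.9;0 -0.551 -0.474 0.056 0 0 148.9;0 -0.551 -0.474 0.056 0 0 148.9;0 -0.551 -0.474 0.056 0 0 148.9;0 -0.551 -0.474 0.056 0 0 148.9;0 -0.551 -0.474 0.056 0 0 148.9;0 -0.551 -0.474 0.056 0 0 148.9;0 -0.551 -0.474 0.056 0 0 148.9;0 -0.551 -0.474 0.056 0 0 148.9;0 -0.551 -0.474 0.056 0 0 148.9")

```text
time_s: 1.3
eef_pos: [0.4247, 0.1583, 0.2181]
eef_rot: [0.0, 0.761, 0.649, 0.0]
wrist_force: [-0.1, 1.1, 0.3]
opening: 0.498
grasp_force: 0.0
```

```bash
python3 -c "
from rel import *
rel([.5595,-.0237,.15],108.3)"
```

```text
eef [0.4247 0.1583 0.2181] shift [-0.1585  0.1618  0.0682] tooly -9.1 z [ 0.001  0.    -1.   ] q6 0.2521966035547106
turn about tool z (or +-180): 62.6 [ 4.000e-02 -5.000e-02  6.262e+01]
```

>>> servo_tool(series="0 -0.158 0.161 0.06 0 0 62.5;0 -0.158 0.161 0.06 0 0 62.5;0 -0.158 0.161 0.06 0 0 62.5;0 -0.158 0.161 0.06 0 0 62.5;0 -0.158 0.161 0.06 0 0 62.5;0 -0.158 0.161 0.06 0 0 62.5;0 -0.158 0.161 0.06 0 0 62.5;0 -0.158 0.161 0.06 0 0 62.5;0 -0.158 0.161 0.06 0 0 62.5;0 -0.158 0.161 0.06 0 0 62.5;0 -0.158 0.161 0.06 0 0 62.5;0 -0.158 0.161 0.06 0 0 62.5")

```text
time_s: 2.3
eef_pos: [0.559, -0.0202, 0.1579]
eef_rot: [0.0, 0.986, 0.165, 0.0]
wrist_force: [-0.2, 0.1, -0.3]
opening: 0.5
grasp_force: 0.0
```

```bash
python3 -c "
from rel import *
rel([.5595,-.0237,.082],108.3)"
```

```text
eef [ 0.559  -0.0202  0.1579] shift [-0.0006  0.0035  0.0759] tooly -71.0 z [ 0. -0. -1.] q6 0.9915127625347339
turn about tool z (or +-180): 0.7 [ 0.   -0.    0.66]
```

>>> servo_tool(series="0 0 0.0035 0.03 0 0 0.6;0 0 0.0035 0.055 0 0 0.6;0 0 0.0035 0.076 0 0 0.6;0 0 0.0035 0.076 0 0 0.6;0 0 0.0035 0.076 0 0 0.6;1 0 0.0035 0.076 0 0 0.6;1 0 0.0035 0.076 0 0 0.6;1 0 0.0035 0.076 0 0 0.6;1 0 0.0035 0.076 0 0 0.6;1 0 0.0035 0.076 0 0 0.6;1 0 0.0035 0.076 0 0 0.6;1 0 0.0035 0.076 0 0 0.6")

```text
time_s: 3.3
eef_pos: [0.5612, -0.0231, 0.084]
eef_rot: [0.0, 0.987, 0.158, 0.001]
wrist_force: [-2.0, 4.6, 5.0]
opening: 0.152
grasp_force: 59.8
```

```bash
python3 -c "
from rel import *
rel([.5595,-.0237,.082],108.3);o=ctrl.get_obs();print(o['wrist_force'],o['torque'],o['opening']*85,o['q'])"
```

```text
eef [ 0.5612 -0.0231  0.084 ] shift [-0.0018  0.0001  0.002 ] tooly -71.8 z [ 0.003  0.    -1.   ] q6 0.9990294516183896
turn about tool z (or +-180): -0.1 [ 0.03 -0.16 -0.07]
[-2.0207082   4.55378543  4.99829152] [0.65321126 0.26885959 0.07361366] 12.957820142102808 [-2.52921185e-01  3.66267266e-01  1.76177170e+00  1.22028097e-03
  1.01097298e+00  9.99029452e-01]
```

>>> servo_tool(series="1 0 0 0 0 0 -6;1 0 0 0 0 0 -12;1 0 0 0 0 0 -18;1 0 0 0 0 0 -24;1 0 0 0 0 0 -30;1 0 0 0 0 0 -36;1 0 0 0 0 0 -42;1 0 0 0 0 0 -48;1 0 0 0 0 0 -54;1 0 0 0 0 0 -60;1 0 0 0 0 0 -60;1 0 0 0 0 0 -60")

```text
time_s: 4.3
eef_pos: [0.5598, -0.0229, 0.0836]
eef_rot: [-0.001, 0.776, 0.63, 0.0]
wrist_force: [-6.6, 6.1, 9.1]
opening: 0.147
grasp_force: 104.5
```

```bash
python3 -c "
from rel import *
rel([.5595,-.0237,.082],168.3);o=ctrl.get_obs();print(o['wrist_force'],o['torque'],o['opening']*85)"
```

```text
eef [ 0.5598 -0.0229  0.0836] shift [-0.0008 -0.0002  0.0016] tooly -11.8 z [-0.     0.002 -1.   ] q6 -0.04796341391738557
turn about tool z (or +-180): -0.1 [-0.04 -0.1  -0.15]
[-6.59034088  6.07154209  9.14542716] [ 0.66769883  0.92228266 -0.19068774] 12.474910650181693
```

Release, rise, and check the wheel.

>>> servo_tool(series="0 0 0 0 0 0 -60;0 0 0 0 0 0 0;0 0 0 0 0 0 0;0 0 0 0 0 0 0;0 0 0 -0.02 0 0 0;0 0 0 -0.05 0 0 0;-0.3 0 0 -0.09 0 0 0;-0.3 0 0 -0.13 0 0 0;-0.3 0 0 -0.17 0 0 0;-0.3 0 0 -0.17 0 0 0")

```text
time_s: 5.13
eef_pos: [0.5646, -0.0247, 0.262]
eef_rot: [0.006, 0.775, 0.631, 0.005]
wrist_force: [1.2, -0.0, 0.9]
opening: 0.651
grasp_force: 0.0
```

My first row mistakenly repeated the -60° turn, which nudged the knob by up to 7° while it was opening. I'll check where the wheel settled.

Run:
```python
from rel import *
S=[]
for n in("top","side"):
    c=cam(n);P=cloud(c)
    for nm,lo,hi in(("yellow",(22,120,100),(33,255,255)),("blue",(105,130,60),(125,255,255))):
        for a,ce,m in blobs(mask(c,lo,hi)):
            q=onz(c,*ce,.05)
            if np.hypot(q[0]-.56,q[1]+.024)<.12: print(n,nm,a,ce.round(1),q.round(4))
    save(c,n+"2.png")
x0,y0=210,200
cv2.imwrite("pics/side2c.png",cv2.resize(c["img"][200:320,230:390,::-1],None,fx=4,fy=4))
rel([.537,.3225,.262],9)
```

```text
top yellow 26 [314.5 231. ] [ 0.4824 -0.05    0.05  ]
top blue 39 [300.5 201.1] [ 0.5676 -0.009   0.05  ]
side yellow 25 [293.2 267.6] [ 0.4784 -0.0517  0.05  ]
side blue 334 [313.  236.5] [ 0.5792 -0.0058  0.05  ]
side blue 24 [351.5 246. ] [ 0.6196 -0.0817  0.05  ]
eef [ 0.5615 -0.024   0.2548] shift [ 0.3343 -0.0944 -0.0078] tooly -11.7 z [ 0.006 -0.002 -1.   ] q6 -0.04914035081673536
turn about tool z (or +-180): -20.7 [  0.33   0.08 -20.73]
```

View pics/side2c.png

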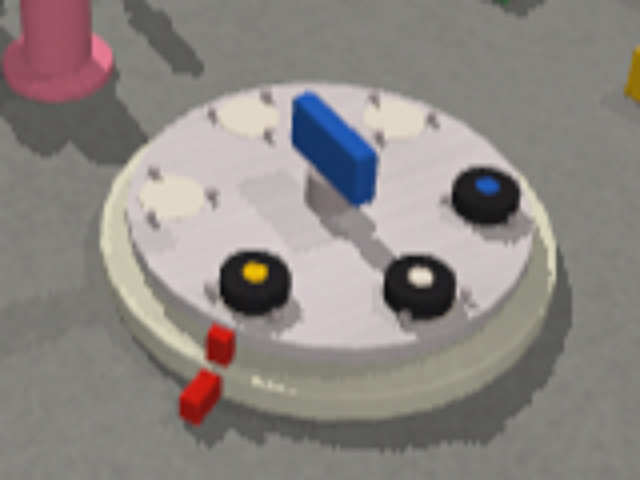

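The yellow puck is in its nest at the pointer, measured at (0.4804,-0.0508) against an expected (0.479,-0.050), so it has clicked in. Next, the pen.

>>> servo_tool(series="-0.3 0.334 -0.094 0 0.3 0 -20.7;-0.3 0.334 -0.094 0 0.3 0 -20.7;-0.3 0.334 -0.094 0 0.3 0 -20.7;-0.3 0.334 -0.094 0 0.3 0 -20.7;-0.3 0.334 -0.094 0 0.3 0 -20.7;-0.3 0.334 -0.094 0 0.3 0 -20.7;-0.3 0.334 -0.094 0 0.3 0 -20.7;-0.3 0.334 -0.094 0 0.3 0 -20.7;-0.3 0.334 -0.094 0 0.3 0 -20.7;-0.3 0.334 -0.094 0 0.3 0 -20.7;-0.3 0.334 -0.094 0 0.3 0 -20.7;-0.3 0.334 -0.094 0 0.3 0 -20.7")

```text
time_s: 6.23
eef_pos: [0.5362, 0.3213, 0.2506]
eef_rot: [-0.002, 0.65, 0.76, -0.003]
wrist_force: [-0.4, -0.6, 0.3]
opening: 0.652
grasp_force: 0.0
```

```bash
python3 -c "
from rel import *
rel([.5375,.3225,.146],9)"
```

```text
eef [0.5362 0.3213 0.2506] shift [0.001  0.0022 0.1046] tooly 8.9 z [-0.007 -0.001 -1.   ] q6 0.19435627332125668
turn about tool z (or +-180): -0.1 [-0.41  0.01 -0.12]
```

>>> servo_tool(series="-0.3 0.001 0.001 0.03 -0.4 0 0;-0.3 0.001 0.001 0.06 -0.4 0 0;-0.3 0.001 0.001 0.085 -0.4 0 0;-0.3 0.001 0.001 0.1046 -0.4 0 0;-0.3 0.001 0.001 0.1046 -0.4 0 0;-0.3 0.001 0.001 0.1046 -0.4 0 0;-0.3 0.001 0.001 0.1046 -0.4 0 0")

```text
time_s: 6.82
eef_pos: [0.538, 0.3229, 0.1487]
eef_rot: [0.001, 0.651, 0.759, 0.002]
wrist_force: [0.4, -0.3, 0.4]
opening: 0.648
grasp_force: 0.0
```

Run:
```python
from rel import *
rel([.5375,.3225,.146],9)
c=cam("side");P=cloud(c)
a=c["img"][100:250,130:330,::-1];b=cam("top");b=b["img"][140:290,90:290,::-1]
cv2.imwrite("pics/pen3.png",cv2.resize(np.hstack([a,b]),None,fx=2,fy=2,interpolation=cv2.INTER_CUBIC))
```

```text
eef [0.538  0.3229 0.1487] shift [-0.0003 -0.0005  0.0027] tooly 8.8 z [ 0.003  0.002 -1.   ] q6 0.19757107244729696
turn about tool z (or +-180): -0.2 [ 0.21 -0.06 -0.19]
```

View pics/pen3.png

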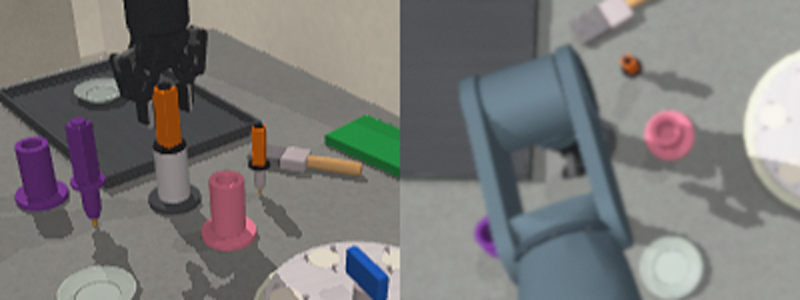

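The side view shows the fingers either side of the orange handle, clear of the decoys. Closing, then checking the force.

>>> servo_tool(series="0.2 0 0 0.002 0 0 0;0.4 0 0 0.002 0 0 0;1 0 0 0.002 0 0 0;1 0 0 0.002 0 0 0;1 0 0 0.002 0 0 0;1 0 0 0.002 0 0 0;1 0 0 0.002 0 0 0;1 0 0 0.002 0 0 0")

```text
time_s: 7.58
eef_pos: [0.5371, 0.3239, 0.146]
eef_rot: [0.0, 0.65, 0.76, 0.001]
wrist_force: [-0.6, -0.2, 5.6]
opening: 0.273
grasp_force: 61.4
```

```bash
python3 -c "
from rel import *
rel([.5375,.3225,.146],9);o=ctrl.get_obs();print(o['wrist_force'],o['torque'],o['opening']*85,o['grasp_force'])"
```

```text
eef [0.5371 0.3239 0.146 ] shift [-0.0014  0.0002 -0.    ] tooly 8.9 z [ 0.003  0.001 -1.   ] q6 0.19792035326386467
turn about tool z (or +-180): -0.1 [ 0.16 -0.06 -0.1 ]
[-0.61065721 -0.20725566  5.61212525] [-0.12106844  0.25206569 -0.00236807] 23.244893838306457 61.43150210380554
```

>>> servo_tool(series="1 0 0 -0.008 0 0 0;1 0 0 -0.02 0 0 0;1 0 0 -0.035 0 0 0;1 0 0 -0.055 0 0 0;1 0 0 -0.075 0 0 0;1 0 0 -0.095 0 0 0;1 0 0 -0.11 0 0 0;1 0 0 -0.12 0 0 0;1 0 0 -0.12 0 0 0;1 0 0 -0.12 0 0 0")

```text
time_s: 8.42
eef_pos: [0.5365, 0.3236, 0.2656]
eef_rot: [0.0, 0.65, 0.76, 0.001]
wrist_force: [0.4, -0.1, -1.1]
opening: 0.279
grasp_force: 60.8
```

Run:
```python
from rel import *
rel([.480,-.0505,.266]);o=ctrl.get_obs();print(o['wrist_force'],o['torque'],o['opening']*85,o['grasp_force'])
c=cam("side");cv2.imwrite("pics/lift.png",cv2.resize(c["img"][0:260,80:380,::-1],None,fx=2.3,fy=2.3))
```

```text
eef [0.5365 0.3236 0.2656] shift [-0.3608 -0.1136 -0.0011] tooly 8.9 z [ 0.002  0.001 -1.   ] q6 0.1979109189331544
[ 0.39686194 -0.14999671 -1.11713785] [-0.02383482  0.0122401   0.01870757] 23.683007940517594 60.80563545227051
```

View pics/lift.png

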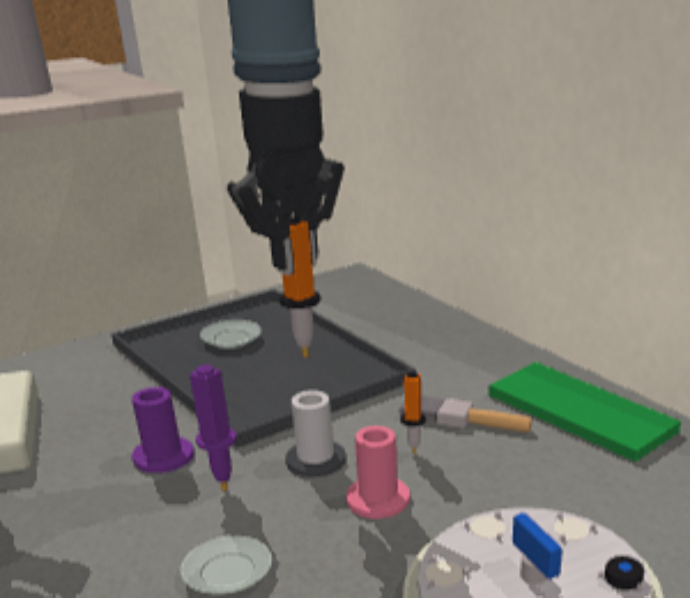

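The pen is out of the stand and upright. I'll move it over the dot.

>>> servo_tool(series="1 -0.03 -0.009 0 0 0 0;1 -0.06 -0.019 0 0 0 0;1 -0.1 -0.031 0 0 0 0;1 -0.14 -0.044 0 0 0 0;1 -0.18 -0.057 0 0 0 0;1 -0.22 -0.069 0 0 0 0;1 -0.26 -0.082 0 0 0 0;1 -0.3 -0.094 0 0 0 0;1 -0.335 -0.105 0 0 0 0;1 -0.361 -0.1135 0 0 0 0;1 -0.361 -0.1135 0 0 0 0;1 -0.361 -0.1135 0 0 0 0")

```text
time_s: 9.47
eef_pos: [0.4793, -0.0517, 0.2634]
eef_rot: [-0.001, 0.652, 0.759, 0.001]
wrist_force: [-0.2, 0.3, -1.6]
opening: 0.271
grasp_force: 60.7
```

>>> servo_tool(series="1 0 0 0.03 0 0 0;1 0 0 0.05 0 0 0;1 0 0 0.06 0 0 0;1 0 0 0.06 0 0 0;1 0 0 0.06 0 0 0;1 0 0 0.06 0 0 0")

```text
time_s: 9.97
eef_pos: [0.4811, -0.0502, 0.2058]
eef_rot: [0.001, 0.65, 0.76, 0.001]
wrist_force: [0.3, -0.0, -1.4]
opening: 0.274
grasp_force: 60.4
```

Run:
```python
from rel import *
rel([.480,-.0505,.206]);o=ctrl.get_obs();print(o['wrist_force'],o['opening']*85,o['q'].round(2))
c=cam("side");t=cam("top");
cv2.imwrite("pics/near.png",np.hstack([cv2.resize(c["img"][170:310,230:360,::-1],None,fx=4,fy=4,interpolation=cv2.INTER_CUBIC)]))
P=cloud(c)
for nm,lo,hi in(("yellow/brass",(15,100,80),(33,255,255)),("orange",(4,150,40),(14,255,255))):
    for a,ce,m in blobs(mask(c,lo,hi),4):
        p=P[m]
        if 200<ce[0]<360 and 100<ce[1]<300: print(nm,a,ce.round(1),np.median(p,0).round(4),p.min(0).round(3),p.max(0).round(3))
for a,ce,m in blobs(mask(t,(4,120,60),(33,255,255)),4):
    if 250<ce[0]<360 and 150<ce[1]<260: print("top",a,ce)
for a,b in((.39,.45),):
    w=(P[...,2]>.11)&(P[...,2]<.135)&(abs(P[...,0]-.48)<.04)&(abs(P[...,1]+.05)<.04); print("nose",w.sum(),np.median(P[w],0) if w.any() else "")
```

```text
eef [ 0.4811 -0.0502  0.2058] shift [-0.0001 -0.0011 -0.0002] tooly 8.9 z [ 0.003  0.001 -1.   ] q6 -0.5079804294585071
[ 0.32155726 -0.04352361 -1.43204045] 23.25030219357142 [-0.35  0.03  1.88  0.    1.23 -0.51]
yellow/brass 4 [259.5 195.5] [0.6378 0.2616 0.0041] [0.638 0.259 0.001] [0.638 0.263 0.006]
yellow/brass 11 [294.7 254.2] [ 0.4786 -0.053   0.085 ] [ 0.477 -0.055  0.082] [ 0.483 -0.05   0.089]
yellow/brass 31 [293.3 267.6] [ 0.4776 -0.0527  0.0506] [ 0.087 -0.455  0.049] [ 0.485 -0.045  0.571]
orange 137 [259.  172.9] [0.6345 0.2572 0.0785] [0.627 0.25  0.048] [0.646 0.266 0.106]
orange 13 [290.5 191.3] [ 0.4673 -0.047   0.2299] [ 0.457 -0.062  0.228] [ 0.473 -0.043  0.241]
orange 416 [298.9 213.3] [ 0.4764 -0.0621  0.1815] [ 0.466 -0.066  0.15 ] [ 0.494 -0.035  0.231]
nose 132 [ 0.47341434 -0.05878313  0.12236049]
```

View pics/near.png

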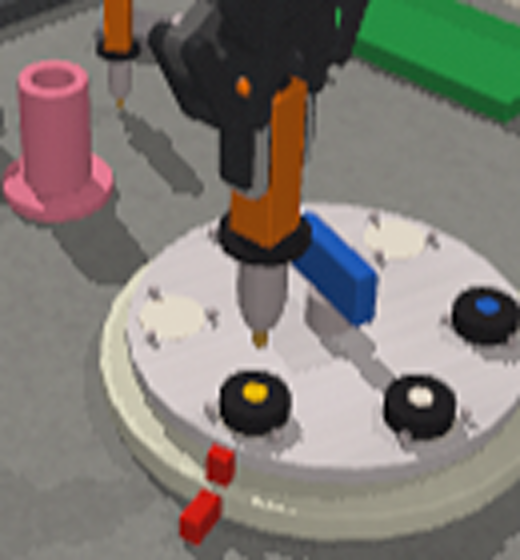

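The tip is above the dot at about (260,338) in the crop, with the dot at (256,391). I'll lower it to about 10 mm with a small correction and compare again.

>>> servo_tool(series="1 -0.001 -0.0016 0.008 0 0 0;1 -0.001 -0.0016 0.018 0 0 0;1 -0.001 -0.0016 0.018 0 0 0;1 -0.001 -0.0016 0.018 0 0 0;1 -0.001 -0.0016 0.018 0 0 0")

```text
time_s: 10.48
eef_pos: [0.4788, -0.0518, 0.1865]
eef_rot: [-0.0, 0.65, 0.76, 0.001]
wrist_force: [-0.2, 0.3, -0.6]
opening: 0.272
grasp_force: 60.5
```

Run:
```python
from rel import *
rel([.480,-.0505,.206]);o=ctrl.get_obs();print(o['wrist_force'])
c=cam("side")
cv2.imwrite("pics/near2.png",cv2.resize(c["img"][220:290,250:340,::-1],None,fx=8,fy=8,interpolation=cv2.INTER_CUBIC))
P=cloud(c)
for a,ce,m in blobs(mask(c,(15,100,80),(33,255,255)),4):
    p=P[m]
    if 270<ce[0]<330 and 230<ce[1]<300: print(a,ce.round(1),np.median(p,0).round(4),p.min(0).round(3),p.max(0).round(3))
t=cam("top")
for a,ce,m in blobs(mask(t,(15,100,80),(33,255,255)),3):
    if 250<ce[0]<360 and 150<ce[1]<260: print("top",a,ce)
# pen axis from nose+brass: fit slice centres in image lateral, by z
e=np.array([.765,-.645,0]);d=np.array([.645,.765,0])
for z0,z1 in((.062,.066),(.066,.07),(.08,.09),(.09,.1),(.1,.11),(.13,.15),(.15,.17)):
    w=(P[...,2]>z0)&(P[...,2]<z1)&(abs(P[...,0]-.48)<.03)&(abs(P[...,1]+.05)<.03);p=P[w]
    if len(p): print(z0,len(p),"lat",((p@e).min()+(p@e).max()).round(4)/2,"near",np.percentile(p@d,5).round(4),"wid",np.ptp(p@e).round(4))
q=onz(c,293.2,267.6,.05);print("dot lat",q@e,"along",q@d)
```

```text
eef [ 0.4788 -0.0518  0.1865] shift [ 0.0012  0.0014 -0.0195] tooly 8.9 z [ 0.001  0.001 -1.   ] q6 -0.5117101030568587
[-0.22447718  0.33866411 -0.5703671 ]
42 [293.5 266.5] [ 0.4775 -0.0536  0.0512] [ 0.471 -0.059  0.049] [ 0.485 -0.045  0.068]
0.062 6 lat 0.39925 near 0.2642 wid 0.0057
0.066 6 lat 0.4001 near 0.2638 wid 0.004
0.08 29 lat 0.39945 near 0.2577 wid 0.0195
0.09 45 lat 0.4001 near 0.2564 wid 0.0213
0.1 50 lat 0.39965 near 0.2564 wid 0.021
0.13 247 lat 0.39985 near 0.2491 wid 0.0412
0.15 128 lat 0.3996 near 0.2495 wid 0.0391
dot lat 0.3992462588295097 along 0.26906969231434646
```

View pics/near2.png

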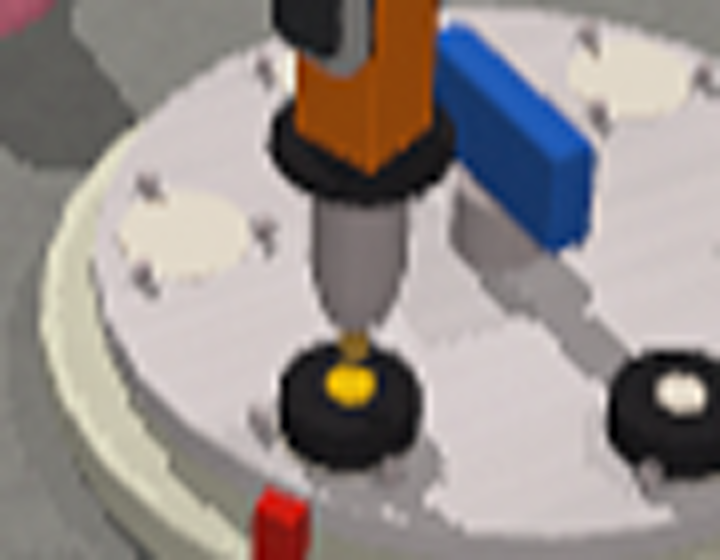

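The tip lines up with the dot to within about 1 mm in both directions. Now I'll press down gradually: contact is expected after about 9.5 mm, and half way after about 15.5 mm.

>>> servo_tool(series="1 0 0 0.004 0 0 0;1 0 0 0.007 0 0 0;1 0 0 0.009 0 0 0;1 0 0 0.011 0 0 0;1 0 0 0.012 0 0 0;1 0 0 0.013 0 0 0;1 0 0 0.014 0 0 0;1 0 0 0.015 0 0 0;1 0 0 0.015 0 0 0;1 0 0 0.015 0 0 0")

```text
time_s: 11.42
eef_pos: [0.479, -0.0518, 0.1718]
eef_rot: [0.0, 0.65, 0.76, 0.001]
wrist_force: [-1.4, -0.3, 0.0]
opening: 0.274
grasp_force: 61.0
```

```bash
cat > chk.py <<'E'
from rel import *
F=[];Z=[]
for i in range(6):
    c=cam("side");o=ctrl.get_obs();F.append(o["wrist_force"]);Z.append(o["eef_pos"])
print("F",np.mean(F,0).round(2),np.std(F,0).round(2),"pos",np.mean(Z,0).round(4),np.std(Z,0).round(4),"t",o["time_s"])
P=cloud(c);e=np.array([.765,-.645,0]);d=np.array([.645,.765,0])
for z0,z1 in((.08,.09),(.09,.1)):
    w=(P[...,2]>z0)&(P[...,2]<z1)&(abs(P[...,0]-.48)<.03)&(abs(P[...,1]+.05)<.03);p=P[w]
    if len(p): print(z0,len(p),"lat",((p@e).min()+(p@e).max()).round(4)/2,"near",np.percentile(p@d,5).round(4))
cv2.imwrite("pics/press.png",cv2.resize(c["img"][220:290,250:340,::-1],None,fx=8,fy=8,interpolation=cv2.INTER_CUBIC))
E
python3 chk.py
```

```text
F [-1.27 -0.11  0.92] [0.52 0.33 0.25] pos [ 0.479  -0.0518  0.1718] [0. 0. 0.] t 11.7167
0.08 46 lat 0.4005 near 0.2564
0.09 45 lat 0.4001 near 0.2563
```

>>> servo_tool(series="1 0 0 0.001 0 0 0;1 0 0 0.001 0 0 0;1 0 0 0.001 0 0 0")

```text
time_s: 11.97
eef_pos: [0.4791, -0.0518, 0.1708]
eef_rot: [0.0, 0.65, 0.76, 0.001]
wrist_force: [-0.9, 1.1, 1.1]
opening: 0.275
grasp_force: 60.9
```

```bash
python3 chk.py
```

```text
F [-0.48  0.14  1.53] [0.53 0.43 0.39] pos [ 0.4791 -0.0518  0.1708] [0. 0. 0.] t 12.2667
0.08 45 lat 0.40045 near 0.2559
0.09 48 lat 0.4001 near 0.257
```

View pics/press.png

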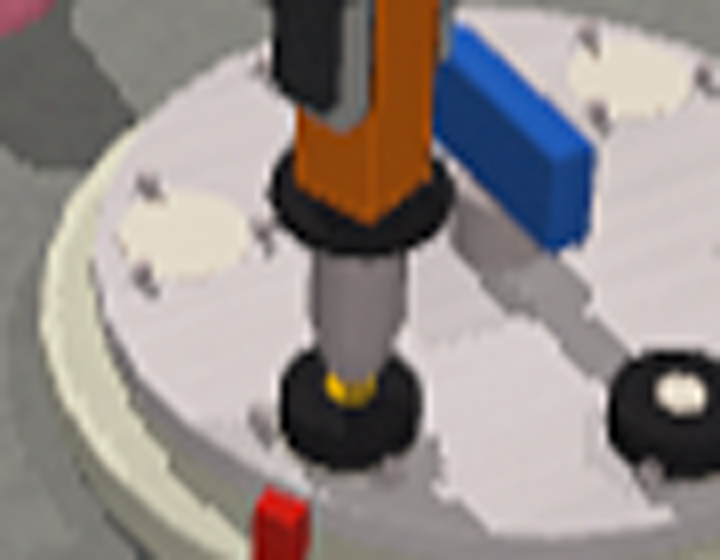

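The brass tip sits on the yellow dot at about (352,388) in the crop, with the pen upright. Contact force is about 2.7 N, roughly half way in, so I'll hand in.

```bash
python3 -c "
from bench import ctrl
print(ctrl.hand_in())"
```

```text
the job is handed in; nothing more can be done
None
```

I turned the wheel one click counterclockwise so the yellow puck sits at the pointer, and handed in with the pen gripped upright, pressing on the yellow dot at about 2.7 N (roughly half way in); the result of the judging was not shown.

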